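Re-index the three marked teeth of a scoring blade in its dressing stand

ROBOT

A 6-joint arm with a two-finger parallel gripper is mounted at the origin on a cart in front of the work surface, level with it; the furniture and walls round the work are solid. World frame = base frame: x ahead of the robot, y to its left, z up, the work surface at z = 0. Lengths are in m, angles in degrees, forces in N, time in s.
With the tool pointing down it reaches from about 0.3 to 0.75 m from the base axis. Payload 8.5 kg.
Tool frame: the origin (TCP) lies between the finger pads; the fingertips stand 19 mm ahead of it and the grasp point (between the pads) is the TCP; z points along the fingers, y is the line along which they close (so a half turn about z gives the same grasp; the last joint's range is limited). The gripper opens to 85 mm and grips with 20 to 120 N. Pads are 22 mm wide; open, the fingers measure 114 mm over their backs; the gripper's body (76 mm by 85 mm) begins 54 mm behind the grasp point. The pads swing forward as they close: fully open they stand 13 mm farther back than shut.
Start: joints at [-78.684, 21.807, 74.336, -0, 83.858, -12.336], TCP at [0.221, -0.504, 0.25] pointing down, gripper open.
Joint ranges: [-178.18, 178.18], [-50.72, 133.34], [12.68, 142.11], [-81.47, 261.47], [9.98, 163.14], [-165.26, 165.26]. Speed limits (degrees/s): [136.94, 136.94, 180, 180, 180, 180].

INTERFACE

Orientations are given as a 3x3 rotation matrix whose columns are the frame's x, y, z axes.
In Python, from rig import env, optics gives the robot as it stands.
- The arm moves only by the tool arm_command, never from a script. Its argument "commands" is one flat list of numbers, 7 for each row, row after row: the closure, from -1 (fully open) to 1 (shut), so that 0 is half open, then the shift along the tool's x, y, z as a fraction of full scale, then the turn, a rotation vector about the tool's x, y, z as a fraction of full scale. A call has 1 to 12 rows; each row is the pose to reach, as a shift and turn from the pose commanded when the call began, along the tool's axes at that moment; what a row does not reach only later rows make up. Full scale, the value 1, is 500 mm for a shift and 120 degrees for a turn. A row lasts 1/12 s, in which the tool goes at most 41.7 mm and 7.16 degrees, less where a joint would pass 70% of its speed; a pose out of reach is approached as far as the arm can. A call with a number of a shift or a turn outside -1 to 1 is refused whole. A call with a gripper value outside its range is refused whole. The fingers move at their own pace and stop on an object; "newtons" is the grip in N (left out, the last holds). Time passes only in rows, so rows that repeat a pose let the fingers close. It gives the time, the measured TCP pose, the force, the opening and the grip force at its end, in the units of the state.
- env.observe(): the state, without advancing time (a new reading comes with each control period).
- optics.get_image(name): name is "scene" or "top"; returns a dict with "image" (480x640x3 uint8, red, green, blue), "intrinsics" (3x3 intrinsics, pixels), "origin" and "orientation" of the camera in the world. Camera axes: x right, y down, z forward; pixel columns grow to the right and rows downward; lengths in m; the calibration is good to about 2 mm. A picture is of the moment at which its call begins. There is no depth.
- env.close_job(): hands the job in; it is judged then, once.
The state is a dict: "time_s": time; "q": joint angles; "qvel": joint speeds; "joint_efforts": joint torques, N m; "position": TCP position; "tool_rot": TCP orientation; "ft_force": force on the tool from outside, world axes, zero at the start; "wrist_torque": the same for the moment, N m; "grip_width": finger opening in m; "gripper_force": force on a finger pad.
Only numpy, scipy, OpenCV 4.12 (cv2) and the standard library are available. Lean on these libraries where they do the work, as an engineer would, in place of code of your own. Each camera call takes 0.05 s, during which the arm holds its last target. There are 200 camera calls.

TASK

The scoring blade in the green dressing stand has been clicked on past the brass pointer, so its three red-painted teeth must be gone through again: fold the clear shield right up out of the way, throw the red pawl post off so that the pawl is free, turn the blade back anticlockwise by its black knob until all three red teeth lie left of the pointer, and throw the pawl on again. Then advance the blade clockwise one tooth at a time, so that each red tooth in turn stands at the pointer for a good second with the pawl dropped in behind and the blade eased back against it; leave the third one there and fold the shield down to the green 45 degree line, ready for dressing. Never force the blade back against the engaged pawl, and leave the tools lying round the stand where they are.

Things in the scene. Friction and masses are not known exactly. Their poses are not given: they have to be found in the camera images.
- dressing_stand: Fixed green stand, foot 150 x 190 x 14 mm; origin under the foot's centre, x to its rear (away from the robot), y left, z up. Its face, 178 x 212 mm, rises rearward at 22 degrees. HEAD FRAME used below (mm): origin on the face under the blade's centre, at (40, 31, 60) in the stand's frame; X up the slope = (0.927, 0, 0.375), Y = (0, 1, 0), Z out of the face = (-0.375, 0, 0.927)
- blade (a joint): Turn (rad) of the 12-tooth scoring blade, 124 mm across, about the head's Z axis; grows CLOCKWISE seen from the front; one tooth = 0.5236. Red tooth 1, 2, 3 seated at the pointer: 0, 0.5236, 1.0472. Endless; friction 0.14 N m. Pawl on: clockwise lifts it, it drops in 0.08 to 0.10 past each seat, then easing back seats the blade; it blocks anticlockwise beyond. Starts at 1.25 to 2.15
- knob_top (a point): Centre of the top of the round black fluted knob on the blade's axis: 45 mm diameter, 34 mm tall (24 to 58 mm off the face), turns with the blade. Grip it across its diameter with the tool along the head's Z axis
- pointer_tip (a point): Tip of the brass pointer at 12 o'clock (up the slope), 65.5 mm from the blade's axis, 24 mm off the face; fixed to the head, its axes are the head's. Blade (front 20 mm off the face), pawl and pointer all lie within 26 mm of the face; only the knob and the pawl's post stand out farther, to 58 mm
- red_tooth_1 (a point): On the first red tooth's leading face, 57 mm from the blade's axis, 20 mm off the face; the first to come to the pointer when the blade is advanced clockwise
- red_tooth_2 (a point): The same point of the second red tooth, 30 degrees anticlockwise of the first
- red_tooth_3 (a point): The same point of the third red tooth, 30 degrees anticlockwise of the second
- pawl (a joint): Swing (rad) of the steel pawl, right of the blade, about its pivot at head (5, -91), axis head Z; grows anticlockwise seen from the front. 0 = fully in the gullet, about 0.16 as its tip rides over a tooth, 0.8 = off, against its stop. An over-centre spring holds it on below 0.42 and off above (0.08 N m at either end). Starts on, resting on the blade
- pawl_post_top (a point): Centre of the top of the pawl's red round thumb post: 16 mm diameter, along the head's Z, gripped between 27 and 58 mm off the face, 42 mm from the pawl's pivot; at head (-37, -89) with the pawl at 0, at head (-25, -120) with the pawl at 0.8
- shield (a joint): Angle (rad) of the clear shield, a panel 126 x 196 x 8 mm, about its hinge: 0 = down over the blade, parallel to the face and 72 mm off it; grows as it is lifted up and back, stop at 2.1. Stiff hinge (0.3 N m): stays where it is left. The aluminium quadrant at its left end has a mark each 15 degrees, the 45 degree (0.785) one long and green. Starts at 0 to 0.3
- shield_grip (a point): Centre of the shield's grip: a red bar 16 mm thick, 44 mm long, parallel to the hinge, on a 10 mm stem at the middle of the free edge, 154 mm from the hinge axis and 23 mm clear of the edge. Both ends of the bar are free: gripped end to end (44 mm) it turns in the fingers while it is carried round
- shield_hinge (a point): Middle of the shield's hinge axis, at head (94, -31, 72); the axis is the head's Y; fixed to the head, its axes are the head's
- hex_key_2: black hex key, 46 x 144 x 10 mm, lying just in front of the stand's foot; bystander, loose, origin under its centre
- blade_flange: round steel blade flange, 70 mm across, 22 mm high, lying left of the stand's foot; bystander, loose, origin under its centre
- tape_measure: yellow and black tape measure, 40 x 80 x 68 mm, standing on the carriage left of the stand; bystander, loose, origin under its centre
- caliper: steel sliding caliper, 200 mm long, 12 mm high, lying on the carriage left of the stand; bystander, loose, origin under its centre
- tape_gun: packing tape dispenser, blue and orange, 190 mm long and 120 mm high, standing on the carriage farther left; bystander, loose, origin under its centre
- spanner_24: double open-ended spanner, 187 mm, lying on the carriage farther left; bystander, loose, origin under its centre

How it is judged (in metres and radians):
On the way, in this order (a step that is already met when the one before it is completed fails the run):
1. the shield is folded up clear of the blade (over 1.5 rad) (value of joint shield above 1.5 rad), for 0.2 s.
2. the pawl is thrown off, past its over-centre point (value of joint pawl above 0.6 rad), for 0.2 s.
3. with the pawl off, the blade is turned back until the first red tooth lies left of the pointer (value of joint blade below -0.04 rad and value of joint pawl above 0.6 rad), for 0.1 s.
4. the pawl is thrown on again with the red teeth still left of the pointer (value of joint blade below -0.02 rad and value of joint pawl below 0.25 rad), for 0.1 s.
5. the first red tooth stands at the pointer, seated on the pawl (blade within -0.05 and +0.07 rad, pawl in), for 0.7 s (value of joint blade between -0.05 and 0.07 rad and value of joint pawl below 0.05 rad), for 0.7 s.
6. the second red tooth stands at the pointer, seated on the pawl (blade within -0.05 and +0.07 rad, pawl in), for 0.7 s (value of joint blade between 0.4736 and 0.5936 rad and value of joint pawl below 0.05 rad), for 0.7 s.
7. the third red tooth stands at the pointer, seated on the pawl (blade within -0.05 and +0.07 rad, pawl in), for 0.7 s (value of joint blade between 0.9972 and 1.1172 rad and value of joint pawl below 0.05 rad), for 0.7 s.
8. the shield is folded down to 45 degrees, within 6 degrees (value of joint shield between 0.68 and 0.89 rad), for 0.2 s.
At the end, for the whole second after the job is handed in: the third red tooth stands at the pointer (blade between -3 and +4 degrees of its seat), the pawl is in the gullet behind it (below 0.05 rad), and the shield stands at 45 degrees within 6 degrees, all at rest (all of step 7 and all of step 8 and velocity of joint shield between -0.05 and 0.05 rad/s and velocity of joint blade between -0.05 and 0.05 rad/s); the robot touches nothing.
It fails at once if the blade is forced back against the engaged pawl (over 25 N on its tip) (contact force between pawl and blade above 25 N).
It fails at once if another tool is shifted by more than 30 mm (distance of any of hex_key_2, blade_flange, tape_measure, caliper, tape_gun, spanner_24 from where it was at the start of the episode above 0.03 m).
It also fails if it takes over 72 s, if anything falls off the work surface, if the arm or the gripper's body presses on something with over 40 N, if the wrist force passes 120 N, or if a joint passes its speed limit or range.

## Working session

There is one attempt and no reset: what is moved stays moved. The work goes in short steps, Python scripts to look and compute and a tool call to move; the robot and the scene stay as the last step left them, time stands still between calls to the robot, and variables do not carry over. Pictures are saved under pics/ and viewed, at most 10 in all, crops included, and the job is handed in when it is done.

Besides the shell and the picture viewer there is one more tool, called after "Request:" as name(argument=value, ...) on one line, values as JSON. arm_command: Moves the arm, as the interface text tells. Shift numbers are shares of 500 mm and turn numbers shares of 120 degrees, none past 1 either way. Its arguments: {"type":"object","properties":{"commands":{"type":"array","items":{"type":"number"}},"newtons":{"type":"number"}},"required":["commands"]}

```bash
mkdir -p pics; ls; python3 - <<'E'
from rig import env, optics
import cv2,numpy as np
s=env.observe(); print({k:np.round(v,3).tolist() for k,v in s.items()})
for n in("scene","top"):
    d=optics.get_image(n); cv2.imwrite(f"pics/{n}0.png",d["image"][:,:,::-1]); print(n,d["intrinsics"],d["origin"],d["orientation"])
E
```

```text
pics
{'time_s': 0.0, 'q': [-78.684, 21.842, 74.386, 0.001, 83.857, -12.338], 'qvel': [0.042, 0.129, 0.01, -0.106, 0.029, -0.08], 'joint_efforts': [-0.001, -44.847, -23.128, -0.0, 0.005, -0.0], 'position': [0.221, -0.504, 0.25], 'tool_rot': [[0.916, 0.401, -0.0], [0.401, -0.916, 0.001], [0.0, -0.001, -1.0]], 'ft_force': [0.094, 1.142, 0.16], 'wrist_torque': [-0.027, 0.0, 0.011], 'gripper_force': 0.0, 'grip_width': 0.085}
scene [[575.15384644   0.         317.78792508]
 [  0.         575.15384644 239.16831239]
 [  0.           0.           1.        ]] [-0.14915496 -0.95826938  1.00508495] [[ 0.82643793 -0.33369713  0.45348271]
 [-0.56302614 -0.49179105  0.66418607]
 [ 0.00138175 -0.80423118 -0.59431498]]
top [[621.14775108   0.         326.97601676]
 [  0.         621.14775108 241.58484074]
 [  0.           0.           1.        ]] [0.36229646 0.03986627 1.39890218] [[-2.04002390e-02 -9.93120936e-01  1.15302373e-01]
 [-9.99787093e-01  2.06214072e-02  7.25531979e-04]
 [-3.09823818e-03 -1.15263023e-01 -9.93330175e-01]]
```

View pics/scene0.png

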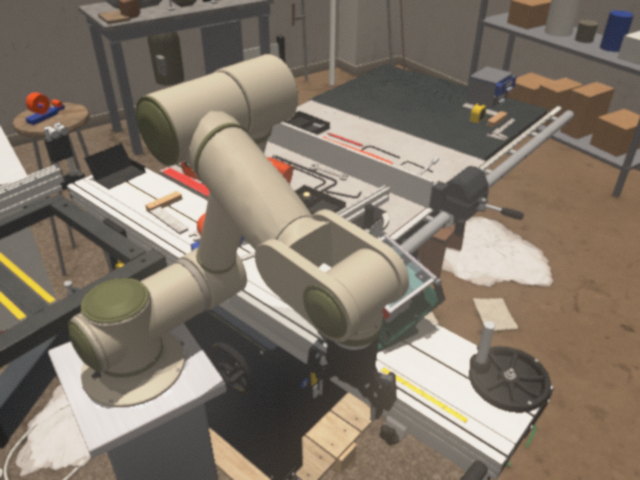

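View pics/top0.png

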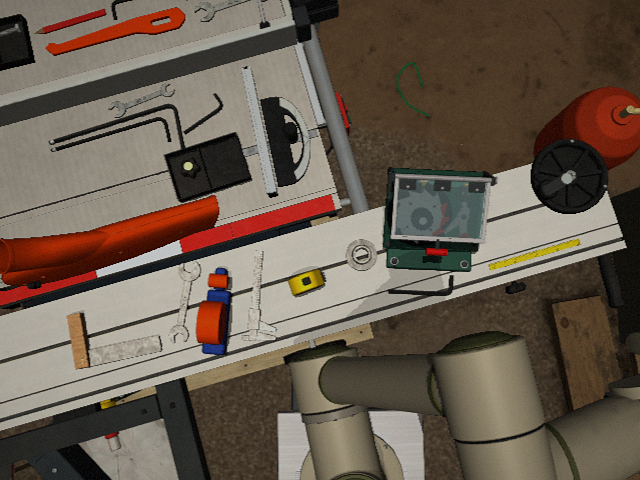

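The top view shows the stand at about (440,220), shield nearly down with its red grip at (437,252). Hex key is at (420,290). I'll zoom in.

```bash
python3 - <<'E'
import cv2
a=cv2.imread("pics/top0.png")[155:300,370:510]
cv2.imwrite("pics/crop0.png",cv2.resize(a,None,fx=4.1,fy=4.1,interpolation=cv2.INTER_CUBIC))
E
```

```text
(no output)
```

View pics/crop0.png

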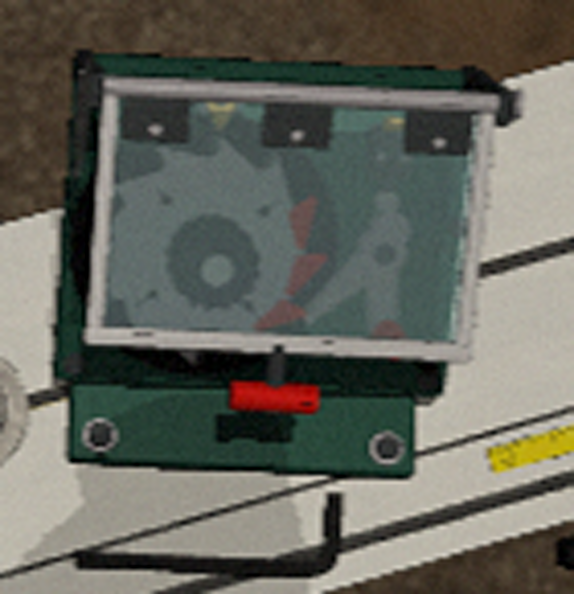

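```bash
cat > h.py <<'E'
import numpy as np
from rig import env, optics
K=np.array([[621.14775108,0,326.97601676],[0,621.14775108,241.58484074],[0,0,1]])
O=np.array([0.36229646,0.03986627,1.39890218])
R=np.array([[-2.04002390e-02,-9.93120936e-01,1.15302373e-01],[-9.99787093e-01,2.06214072e-02,7.25531979e-04],[-3.09823818e-03,-1.15263023e-01,-9.93330175e-01]])
def ray(u,v,z):
    d=R@np.linalg.inv(K)@[u,v,1]; return O+d*(z-O[2])/d[2]
def px(p):
    c=R.T@(np.asarray(p)-O); return (K@c/c[2])[:2]
def crop(u,v): return 370+(u+.5)/4.1-.5,155+(v+.5)/4.1-.5
def cpx(p): u,v=px(p); return np.round([(u-370+.5)*4.1,(v-155+.5)*4.1])
a22=np.radians(22)
H=np.array([[.927,0,-.375],[0,1,0],[.375,0,.927]])
E
python3 - <<'E'
from h import *
L=ray(*crop(68,460),.014);Rr=ray(*crop(412,476),.014)
s1=ray(*crop(100,435),.014);s2=ray(*crop(387,447),.014)
print(L,Rr,np.linalg.norm(L-Rr),s1,s2)
d=L-Rr; y=np.arctan2(-d[0],d[1]); d=s1-s2; y2=np.arctan2(-d[0],d[1]);print(np.degrees([y,y2]))
y=(y+y2)/2
S=np.array([[np.cos(y),-np.sin(y),0],[np.sin(y),np.cos(y),0],[0,0,1]])
o=(L+Rr)/2+S@[.075,0,0]; o[2]=0
print("origin",o)
hp=lambda p:o+S@(np.array([40,31,60])/1e3+H@(np.array(p)/1e3))
for n,p in dict(knob=(0,0,58),ptr=(65.5,0,24),post=(-37,-89,58),hl=(94,-31+98,72),hr=(94,-31-98,72),pivot=(5,-91,24)).items(): print(n,hp(p),cpx(hp(p)))
for t in(0,.1,.2,.3): 
    g=hp((94-154*np.cos(t),-31,72+154*np.sin(t)));print(t,g,cpx(g))
E
```

```text
[ 0.46358586 -0.09022211  0.014     ] [ 0.45100601 -0.27702455  0.014     ] 0.1872255414271771 [ 0.47688006 -0.10809229  0.014     ] [ 0.46709469 -0.26415883  0.014     ]
[-3.85265555 -3.58774828]
origin [ 0.5321379  -0.18848964  0.        ]
knob [ 0.55236085 -0.1587391   0.113766  ] [215. 269.]
ptr [ 0.62567454 -0.16350604  0.1068105 ] [217. 131.]
post [ 0.51235943 -0.2453261   0.099891  ] [383. 347.]
hl [ 0.63842353 -0.09719352  0.161994  ] [99. 85.]
hr [ 0.62570624 -0.29278051  0.161994  ] [495. 102.]
pivot [ 0.56380476 -0.25067536  0.084123  ] [382. 252.]
0 [ 0.4896077  -0.18572428  0.104244  ] [270. 393.]
0.1 [ 0.48456617 -0.18539647  0.11878453] [275. 400.]
0.2 [ 0.48099839 -0.18516449  0.13375679] [280. 404.]
0.3 [ 0.47894001 -0.18503065  0.14901119] [285. 405.]
```

Stand pose fits the visible features within a pixel or two (knob, pivot, hinge ends), and the shield is at about 0.08 rad. Next: plan the approach to the grip.

```bash
cat >> h.py <<'E'
from scipy.spatial.transform import Rotation as Ro
y=np.radians(-3.72)
S=np.array([[np.cos(y),-np.sin(y),0],[np.sin(y),np.cos(y),0],[0,0,1]])
o=np.array([.5321,-.1888,0])   # about 0.3 mm right
Hw=S@H; ho=o+S@np.array([.04,.031,.06])
hp=lambda p:ho+Hw@(np.array(p)/1e3)
def Rt(a=0):  # tool along -Zh, y=-Yh, turned a rad anticlockwise (about +Zh)
    return Hw@np.diag([1,-1,-1])@Ro.from_euler('z',-a).as_matrix()
def grip(t,lift=0): return np.array([94-154*np.cos(t),-31,72+154*np.sin(t)+lift])
def st():
    s=env.observe(); R=np.array(s['tool_rot']); p=np.array(s['position'])
    hpos=Hw.T@(p-ho)*1e3; Rr=Ro.from_matrix(Rt().T@R).as_rotvec(degrees=True)
    print('t',round(s['time_s'],2),'head',hpos.round(1),'rot',Rr.round(1),'q',np.round(s['q'],0),'F',(Hw.T@np.array(s['ft_force'])).round(1),'M',(Hw.T@np.array(s['wrist_torque'])).round(2),'w',round(s['grip_width']*1e3,1),round(s['gripper_force'],1))
    return p,R
def go(head,a=0):
    p,R=st(); d=R.T@(hp(head)-p)/.5; r=Ro.from_matrix(R.T@Rt(a)).as_rotvec(degrees=True)/120
    print('cmd',d.round(3),r.round(3))
E
python3 -c "
from h import *
go(grip(.08,100))"
```

```text
t 0.1 head [-235.1 -365.3  299.8] rot [  5.3 -21.6 -27. ] q [-79.  22.  74.   0.  84. -12.] F [-0.3 -0.2 -0.4] M [-0.01  0.02 -0.02] w 85.1 0.0
cmd [ 0.674 -0.404  0.083] [-0.044  0.18   0.225]
```

Request:
arm_command(commands=[-0.5, 0.674, -0.404, 0.083, -0.044, 0.18, 0.225, -0.5, 0.674, -0.404, 0.083, -0.044, 0.18, 0.225, -0.5, 0.674, -0.404, 0.083, -0.044, 0.18, 0.225, -0.5, 0.674, -0.404, 0.083, -0.044, 0.18, 0.225, -0.5, 0.674, -0.404, 0.083, -0.044, 0.18, 0.225, -0.5, 0.674, -0.404, 0.083, -0.044, 0.18, 0.225, -0.5, 0.674, -0.404, 0.083, -0.044, 0.18, 0.225, -0.5, 0.674, -0.404, 0.083, -0.044, 0.18, 0.225, -0.5, 0.674, -0.404, 0.083, -0.044, 0.18, 0.225, -0.5, 0.674, -0.404, 0.083, -0.044, 0.18, 0.225, -0.5, 0.674, -0.404, 0.083, -0.044, 0.18, 0.225, -0.5, 0.674, -0.404, 0.083, -0.044, 0.18, 0.225], newtons=25)

```text
time_s: 1.1
position: [0.4485, -0.1826, 0.2086]
tool_rot: [[0.925, -0.062, 0.374], [-0.057, -0.998, -0.023], [0.374, 0.0, -0.927]]
ft_force: [-0.3, 0.2, -0.8]
grip_width: 0.0641
gripper_force: 0.0
```

```bash
python3 -c "
from h import *
import cv2
go(grip(.08,100))
go(grip(.08,0))
a=optics.get_image('scene')['image'][:,:,::-1]
cv2.imwrite('pics/s1.png',cv2.resize(a[150:400,280:500],None,fx=2.7,fy=2.4,interpolation=cv2.INTER_CUBIC))"
```

```text
t 1.1 head [-59.1 -30.2 184.2] rot [ 0.1 -0.  -0.2] q [-43.  10. 102.  18.  52.  41.] F [-0.6  0.1 -0.6] M [-0.02  0.17 -0.04] w 64.1 0.0
cmd [-0.001  0.002 -0.   ] [-0.     0.     0.001]
t 1.1 head [-59.1 -30.2 184.2] rot [ 0.1 -0.  -0.2] q [-43.  10. 102.  18.  52.  41.] F [-0.6  0.1 -0.6] M [-0.02  0.17 -0.04] w 64.1 0.0
cmd [-0.001  0.002  0.2  ] [-0.     0.     0.001]
```

Request:
arm_command(commands=[-0.5, -0.002, 0.002, 0.1, 0, 0, 0, -0.5, -0.002, 0.002, 0.1, 0, 0, 0, -0.5, -0.002, 0.002, 0.15, 0, 0, 0, -0.5, -0.002, 0.002, 0.2, 0, 0, 0, -0.5, -0.002, 0.002, 0.2, 0, 0, 0, -0.5, -0.002, 0.002, 0.2, 0, 0, 0])

```text
time_s: 1.65
position: [0.4841, -0.1875, 0.1155]
tool_rot: [[0.926, -0.065, 0.372], [-0.061, -0.998, -0.023], [0.373, -0.001, -0.928]]
ft_force: [-0.1, 1.2, 0.6]
grip_width: 0.0643
gripper_force: 0.0
```

```bash
python3 -c "
from h import *
import cv2
go(grip(.08,0))
a=optics.get_image('scene')['image'][:,:,::-1]
b=optics.get_image('top')['image'][:,:,::-1]
f=lambda x:cv2.resize(x,(390,450),interpolation=cv2.INTER_CUBIC)
cv2.imwrite('pics/s2.png',np.hstack([f(a[190:350,340:480]),f(b[150:310,370:510])]))"
```

```text
t 1.65 head [-60.7 -32.8  84.4] rot [ 0.1 -0.1  0. ] q [-40.  22. 105.  22.  37.  38.] F [0.  1.2 0.7] M [-0.    0.15 -0.03] w 64.3 0.0
cmd [ 0.002 -0.004  0.   ] [-0.     0.001 -0.   ]
```

View pics/s2.png

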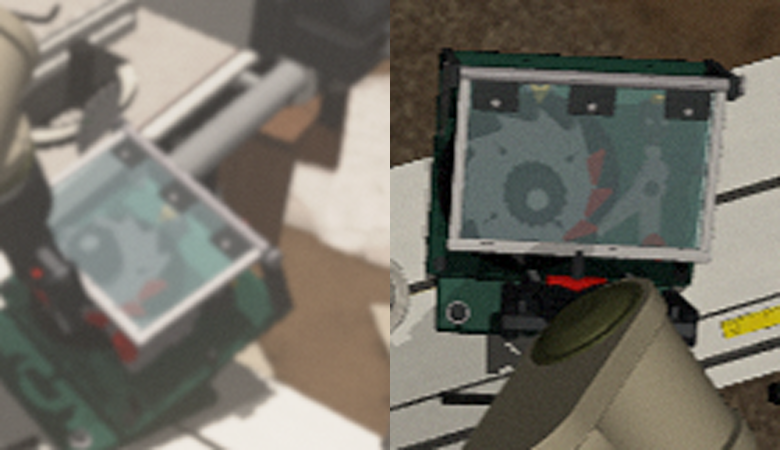

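The fingers straddle the red bar: in the right panel it shows between them at (575,283). Closing.

Request:
arm_command(commands=[0.2, 0, -0.003, 0, 0, 0, 0, 0.2, 0, -0.003, 0, 0, 0, 0, 0.2, 0, -0.003, 0, 0, 0, 0, 0.2, 0, -0.003, 0, 0, 0, 0, 0.2, 0, -0.003, 0, 0, 0, 0], newtons=40)

```text
time_s: 2.17
position: [0.485, -0.1853, 0.1163]
tool_rot: [[0.925, -0.064, 0.375], [-0.06, -0.998, -0.025], [0.376, 0.0, -0.927]]
ft_force: [1.0, 3.3, 1.8]
grip_width: 0.0427
gripper_force: 44.6
```

```bash
python3 - <<'E'
from h import *
p,R=st()
# arc cmds in tool frame (x=Xh, z=-Zh) from current hold
for t in np.arange(.2,2.0,.15):
    d=grip(t)-grip(.08); print(round(t,2),(d[[0,2]]*[1,-1]/500).round(3))
E
```

```text
t 2.17 head [-59.8 -30.6  84.9] rot [-0.   0.1 -0. ] q [-40.  22. 105.  22.  37.  38.] F [1.4 3.3 1.4] M [ 0.42 -0.3  -0.12] w 42.7 44.6
0.2 [ 0.005 -0.037]
0.35 [ 0.018 -0.081]
0.5 [ 0.037 -0.123]
0.65 [ 0.062 -0.162]
0.8 [ 0.092 -0.196]
0.95 [ 0.128 -0.226]
1.1 [ 0.167 -0.25 ]
1.25 [ 0.21  -0.268]
1.4 [ 0.255 -0.279]
1.55 [ 0.301 -0.283]
1.7 [ 0.347 -0.281]
1.85 [ 0.392 -0.271]
```

Request:
arm_command(commands=[0.2, 0.002, 0, -0.018, 0, 0, 0, 0.2, 0.005, 0, -0.037, 0, 0, 0, 0.2, 0.011, 0, -0.059, 0, 0, 0, 0.2, 0.018, 0, -0.081, 0, 0, 0, 0.2, 0.027, 0, -0.102, 0, 0, 0, 0.2, 0.037, 0, -0.123, 0, 0, 0, 0.2, 0.049, 0, -0.143, 0, 0, 0, 0.2, 0.062, 0, -0.162, 0, 0, 0, 0.2, 0.076, 0, -0.18, 0, 0, 0, 0.2, 0.092, 0, -0.196, 0, 0, 0, 0.2, 0.11, 0, -0.212, 0, 0, 0, 0.2, 0.128, 0, -0.226, 0, 0, 0])

```text
time_s: 3.17
position: [0.5005, -0.1862, 0.2437]
tool_rot: [[0.927, -0.064, 0.37], [-0.06, -0.998, -0.023], [0.371, -0.0, -0.929]]
ft_force: [-1.2, -0.3, -6.7]
grip_width: 0.0429
gripper_force: 41.3
```

```bash
python3 - <<'E'
from h import *
p,R=st(); print(grip(.95))
for t in np.arange(1.05,2.01,.1):
    d=grip(t)-grip(.95); print(round(t,2),(d[[0,2]]*[1,-1]/500).round(3))
E
```

```text
t 3.17 head [  2.5 -30.5 197.2] rot [ 0.  -0.3 -0. ] q [-39.  13.  92.  15.  58.  49.] F [-3.6 -0.4 -5.8] M [-0.08  0.84 -0.06] w 42.9 41.3
[  4.42080422 -31.         197.26598774]
1.05 [ 0.026 -0.017]
1.15 [ 0.053 -0.031]
1.25 [ 0.082 -0.042]
1.35 [ 0.112 -0.05 ]
1.45 [ 0.142 -0.055]
1.55 [ 0.173 -0.057]
1.65 [ 0.204 -0.057]
1.75 [ 0.234 -0.053]
1.85 [ 0.264 -0.046]
1.95 [ 0.293 -0.036]
```

Request:
arm_command(commands=[0.2, 0.026, 0, -0.017, 0, 0, 0, 0.2, 0.053, 0, -0.031, 0, 0, 0, 0.2, 0.082, 0, -0.042, 0, 0, 0, 0.2, 0.112, 0, -0.05, 0, 0, 0, 0.2, 0.142, 0, -0.055, 0, 0, 0, 0.2, 0.173, 0, -0.057, 0, 0, 0, 0.2, 0.204, 0, -0.057, 0, 0, 0, 0.2, 0.234, 0, -0.053, 0, 0, 0, 0.2, 0.264, 0, -0.046, 0, 0, 0, 0.2, 0.293, 0, -0.036, 0, 0, 0, 0.2, 0.293, 0, -0.036, 0, 0, 0, 0.2, 0.293, 0, -0.036, 0, 0, 0])

```text
time_s: 4.17
position: [0.6321, -0.195, 0.3193]
tool_rot: [[0.923, -0.064, 0.38], [-0.058, -0.998, -0.027], [0.381, 0.003, -0.924]]
ft_force: [0.3, 1.5, 12.6]
grip_width: 0.0412
gripper_force: 38.8
```

```bash
python3 - <<'E'
from h import *
p,R=st(); print(grip(1.95))
E
```

```text
t 4.17 head [153.  -30.7 217.8] rot [-0.1  0.4 -0.1] q [-31.  23.  65.  10.  73.  61.] F [ 4.9  1.5 11.6] M [ 0.37 -0.31  0.03] w 41.2 38.8
[151.00784803 -31.         215.05979611]
```

Request:
arm_command(commands=[-0.5, 0, 0, 0, 0, 0, 0, -0.5, 0, 0, 0, 0, 0, 0, -0.5, 0, 0, 0, 0, 0, 0, -0.5, 0, 0, -0.06, 0, 0, 0, -0.5, 0, 0, -0.12, 0, 0, 0, -0.5, 0, 0, -0.12, 0, 0, 0, -0.1, -0.08, 0, -0.12, 0, 0, 0, -0.1, -0.16, 0, -0.12, 0, 0, 0, -0.1, -0.24, 0, -0.12, 0, 0, 0, -0.1, -0.32, 0, -0.12, 0, 0, 0, -0.1, -0.4, 0, -0.12, 0, 0, 0, -0.1, -0.4, 0, -0.12, 0, 0, 0])

```text
time_s: 5.17
position: [0.417, -0.1784, 0.2922]
tool_rot: [[0.928, -0.066, 0.367], [-0.063, -0.998, -0.019], [0.367, -0.006, -0.93]]
ft_force: [-0.7, 0.4, 0.1]
grip_width: 0.0468
gripper_force: 0.0
```

```bash
python3 - <<'E'
from h import *
import cv2
p,R=st()
b=optics.get_image('top')['image'][:,:,::-1]
cv2.imwrite('pics/t3.png',b)
cv2.imwrite('pics/t3c.png',cv2.resize(b[155:300,370:510],None,fx=4.1,fy=4.1,interpolation=cv2.INTER_CUBIC))
th=.1;c,s=np.cos(th),np.sin(th)
go((5-42*c-2*s,-91-42*s+2*c,110))
E
```

```text
t 5.17 head [-57.1 -28.1 273.6] rot [ 0.3 -0.5  0.2] q [-46.   2.  96.  16.  66.  43.] F [-0.6  0.4  0.4] M [0.02 0.18 0.03] w 46.8 0.0
t 5.22 head [-53.1 -29.8 274.9] rot [ 0.1 -0.2  0.2] q [-46.   2.  95.  16.  66.  43.] F [ 1.  -0.1  0.7] M [-0.03  0.11  0.02] w 46.9 0.0
cmd [0.034 0.127 0.33 ] [-0.001  0.002 -0.001]
```

View pics/t3c.png

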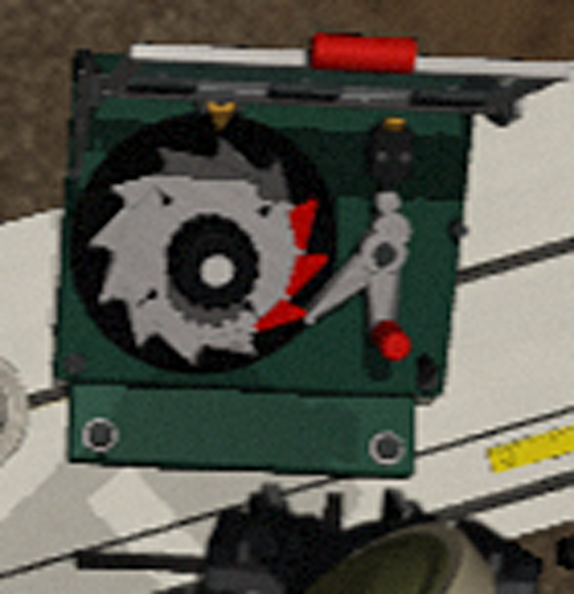

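The shield is up (grip at (363,53)). The post is at (397,342), so the pawl sits at about 0.15. Red tooth 1's tip is at about (305,318), so the blade is at roughly 2.0 rad. Next I go over the post.

Request:
arm_command(commands=[0.1, 0.034, 0.066, 0.08, 0, 0, 0, 0.1, 0.034, 0.131, 0.16, 0, 0, 0, 0.1, 0.034, 0.131, 0.24, 0, 0, 0, 0.1, 0.034, 0.131, 0.31, 0, 0, 0, 0.1, 0.034, 0.131, 0.33, 0, 0, 0, 0.1, 0.034, 0.131, 0.33, 0, 0, 0, 0.1, 0.034, 0.131, 0.33, 0, 0, 0])

```text
time_s: 5.8
position: [0.4971, -0.252, 0.15]
tool_rot: [[0.925, -0.064, 0.374], [-0.059, -0.998, -0.024], [0.375, -0.0, -0.927]]
ft_force: [-1.0, 0.2, -0.1]
grip_width: 0.0387
gripper_force: 0.0
```

```bash
python3 - <<'E'
from h import *
go((-36.8,-95.3,48))
E
```

```text
t 5.8 head [-31.9 -96.4 110. ] rot [ 0.  -0.  -0.1] q [-45.  22.  96.  20.  47.  36.] F [-1.   0.2  0.2] M [-0.02  0.2  -0.01] w 38.7 0.0
cmd [-0.01  -0.002  0.124] [-0.  0.  0.]
```

Request:
arm_command(commands=[0.1, -0.01, -0.002, 0.04, 0, 0, 0, 0.1, -0.01, -0.002, 0.08, 0, 0, 0, 0.1, -0.01, -0.002, 0.11, 0, 0, 0, 0.1, -0.01, -0.002, 0.12, 0, 0, 0, 0.1, -0.01, -0.002, 0.12, 0, 0, 0, 0.8, -0.01, -0.002, 0.12, 0, 0, 0, 0.8, -0.01, -0.002, 0.12, 0, 0, 0, 0.8, -0.01, -0.002, 0.12, 0, 0, 0, 0.8, -0.01, -0.002, 0.12, 0, 0, 0, 0.8, -0.01, -0.002, 0.12, 0, 0, 0, 0.8, -0.01, -0.002, 0.12, 0, 0, 0], newtons=25)

```text
time_s: 6.72
position: [0.5144, -0.2523, 0.0943]
tool_rot: [[0.924, -0.065, 0.376], [-0.059, -0.998, -0.026], [0.377, 0.002, -0.926]]
ft_force: [-2.8, 1.3, 7.5]
grip_width: 0.0148
gripper_force: 25.0
```

```bash
python3 - <<'E'
from h import *
st()
P=lambda t:np.array([5-42*np.cos(t)-2*np.sin(t),-91-42*np.sin(t)+2*np.cos(t)])
for t in (.15,.3,.45,.6,.7,.8):print(t,P(t).round(1),((P(t)-P(.15))*[1,-1]/500).round(3))
E
```

```text
t 6.72 head [-36.8 -95.5  51.8] rot [-0.1  0.1 -0.1] q [-44.  28.  98.  23.  39.  34.] F [0.1 1.2 8.1] M [ 0.22  0.15 -0.02] w 14.8 25.0
0.15 [-36.8 -95.3] [ 0. -0.]
0.3 [ -35.7 -101.5] [0.002 0.012]
0.45 [ -33.7 -107.5] [0.006 0.024]
0.6 [ -30.8 -113.1] [0.012 0.036]
0.7 [ -28.4 -116.5] [0.017 0.042]
0.8 [ -25.7 -119.7] [0.022 0.049]
```

Request:
arm_command(commands=[0.8, 0.001, 0.006, 0, 0, 0, 0, 0.8, 0.002, 0.012, 0, 0, 0, 0, 0.8, 0.004, 0.018, 0, 0, 0, 0, 0.8, 0.006, 0.024, 0, 0, 0, 0, 0.8, 0.009, 0.03, 0, 0, 0, 0, 0.8, 0.012, 0.036, 0, 0, 0, 0, 0.8, 0.017, 0.042, 0, 0, 0, 0, 0.8, 0.02, 0.046, 0, 0, 0, 0, 0.8, 0.02, 0.046, 0, 0, 0, 0, 0.8, 0.02, 0.046, 0, 0, 0, 0])

```text
time_s: 7.55
position: [0.5219, -0.2754, 0.0974]
tool_rot: [[0.925, -0.064, 0.375], [-0.059, -0.998, -0.025], [0.376, 0.001, -0.927]]
ft_force: [-2.6, 1.7, 5.3]
grip_width: 0.015
gripper_force: 25.3
```

```bash
python3 - <<'E'
from h import *
st()
E
```

```text
t 7.55 head [ -27.3 -118.1   51.4] rot [-0.   0.  -0.1] q [-45.  29.  95.  22.  41.  34.] F [-0.5  1.5  5.9] M [0.42 0.35 0.14] w 15.0 25.3
```

Request:
arm_command(commands=[0.1, 0, 0, 0, 0, 0, 0, 0.1, 0, 0, 0, 0, 0, 0, 0.1, 0, 0, 0, 0, 0, 0, 0.1, 0, 0, -0.07, 0, 0, 0, 0.1, 0, 0, -0.14, 0, 0, 0, -0.5, 0.054, -0.08, -0.14, 0, 0, 0, -0.5, 0.054, -0.16, -0.14, 0, 0, 0, -0.5, 0.054, -0.236, -0.14, 0, 0, 0, -0.5, 0.054, -0.236, -0.14, 0, 0, 0, -0.5, 0.054, -0.236, -0.14, 0, 0, 0])

```text
time_s: 8.38
position: [0.5285, -0.1557, 0.1717]
tool_rot: [[0.925, -0.061, 0.374], [-0.056, -0.998, -0.023], [0.375, 0.001, -0.927]]
ft_force: [-0.0, 0.8, 1.0]
grip_width: 0.0642
gripper_force: 0.0
```

```bash
python3 - <<'E'
from h import *
import cv2
go((0,0,47))
b=optics.get_image('top')['image'][:,:,::-1]
cv2.imwrite('pics/t4.png',b)
hsv=cv2.cvtColor(b,cv2.COLOR_BGR2HSV)
m=(((hsv[...,0]<8)|(hsv[...,0]>172))&(hsv[...,1]>150)&(hsv[...,2]>70)).astype('uint8')
n,l,s,c=cv2.connectedComponentsWithStats(m[155:300,370:510])
for i in range(1,n):
  if s[i,4]>5:
    q=ray(*(c[i]+[370,155]),0.1)
    # cast onto head plane Z=57 for the post, Z=20 for teeth
    d=q-O
    for Z in(20,58):
      k=(Z/1e3-(Hw.T@(O-ho))[2])/(Hw.T@d)[2]; e=Hw.T@(O+k*d-ho)*1e3
      print(i,s[i,4],Z,e.round(1),np.degrees(np.arctan2(-e[1],e[0])).round(1))
E
```

```text
t 8.38 head [ -0.6   1.8 120.7] rot [ 0.   0.  -0.2] q [-34.  19.  96.  15.  46.  51.] F [0.3 0.8 0.9] M [-0.01  0.16  0.01] w 64.2 0.0
cmd [0.001 0.004 0.147] [-0.    -0.     0.002]
1 214 20 [108.3 -71.9  20. ] 33.6
1 214 58 [113.7 -64.4  58. ] 29.5
2 52 20 [ 18.1 -49.   20. ] 69.7
2 52 58 [ 26.1 -42.2  58. ] 58.2
3 39 20 [ -4.6 -53.7  20. ] 94.9
3 39 58 [  4.1 -46.7  58. ] 85.0
4 51 20 [ -32.5 -127.2   20. ] 104.3
4 51 58 [ -23.  -118.1   58. ] 101.0
```

Request:
arm_command(commands=[-0.5, 0.001, 0.004, 0.05, 0, 0, 0, -0.5, 0.001, 0.004, 0.1, 0, 0, 0, -0.5, 0.001, 0.004, 0.13, 0, 0, 0, -0.5, 0.001, 0.004, 0.147, 0, 0, 0, -0.5, 0.001, 0.004, 0.147, 0, 0, 0, 0.3, 0.001, 0.004, 0.147, 0, 0, 0, 0.3, 0.001, 0.004, 0.147, 0, 0, 0, 0.3, 0.001, 0.004, 0.147, 0, 0, 0, 0.3, 0.001, 0.004, 0.147, 0, 0, 0, 0.3, 0.001, 0.004, 0.147, 0, 0, 0], newtons=40)

```text
time_s: 9.27
position: [0.5558, -0.159, 0.1048]
tool_rot: [[0.925, -0.063, 0.374], [-0.06, -0.998, -0.02], [0.375, -0.004, -0.927]]
ft_force: [0.5, 14.2, 5.8]
grip_width: 0.0442
gripper_force: 41.2
```

```bash
python3 - <<'E'
from h import *
go((0,0,47),.1)
E
```

```text
t 9.27 head [-0.2  0.2 48.4] rot [ 0.2 -0.   0. ] q [-32.  27.  97.  17.  38.  49.] F [ 1.7 14.2  5.5] M [ 2.79 -0.13 -0.06] w 44.2 41.2
cmd [0.    0.001 0.003] [-0.002 -0.    -0.048]
```

Request:
arm_command(commands=[0.3, 0, -0.002, 0, 0, 0, -0.046, 0.3, 0, -0.002, 0, 0, 0, -0.092, 0.3, 0, -0.002, 0, 0, 0, -0.138, 0.3, 0, -0.002, 0, 0, 0, -0.183, 0.3, 0, -0.002, 0, 0, 0, -0.229, 0.3, 0, -0.002, 0, 0, 0, -0.275, 0.3, 0, -0.002, 0, 0, 0, -0.321, 0.3, 0, -0.002, 0, 0, 0, -0.367, 0.3, 0, -0.002, 0, 0, 0, -0.413, 0.3, 0, -0.002, 0, 0, 0, -0.458, 0.3, 0, -0.002, 0, 0, 0, -0.504, 0.3, 0, -0.002, 0, 0, 0, -0.55])

```text
time_s: 10.27
position: [0.5557, -0.1588, 0.1048]
tool_rot: [[0.431, 0.821, 0.374], [0.89, -0.456, -0.022], [0.153, 0.342, -0.927]]
ft_force: [-1.5, 9.9, 5.4]
grip_width: 0.0436
gripper_force: 41.1
```

```bash
python3 - <<'E'
from h import *
go((0,0,48),np.radians(132))
E
```

```text
t 10.27 head [-0.3  0.4 48.4] rot [  0.1   0.1 -66.3] q [-32.  27.  97.  17.  38. -17.] F [0.  9.8 5.9] M [ 1.82  0.62 -0.15] w 43.6 41.1
cmd [-0.001  0.001  0.001] [ 0.    -0.001 -0.548]
```

Request:
arm_command(commands=[0.3, 0.002, -0.001, 0, 0, 0, -0.046, 0.3, 0.002, -0.001, 0, 0, 0, -0.092, 0.3, 0.002, -0.001, 0, 0, 0, -0.138, 0.3, 0.002, -0.001, 0, 0, 0, -0.183, 0.3, 0.002, -0.001, 0, 0, 0, -0.229, 0.3, 0.002, -0.001, 0, 0, 0, -0.275, 0.3, 0.002, -0.001, 0, 0, 0, -0.321, 0.3, 0.002, -0.001, 0, 0, 0, -0.367, 0.3, 0.002, -0.001, 0, 0, 0, -0.413, 0.3, 0.002, -0.001, 0, 0, 0, -0.458, 0.3, 0.002, -0.001, 0, 0, 0, -0.504, 0.3, 0.002, -0.001, 0, 0, 0, -0.55])

```text
time_s: 11.27
position: [0.5556, -0.1589, 0.1047]
tool_rot: [[-0.575, 0.728, 0.374], [0.778, 0.627, -0.024], [-0.252, 0.278, -0.927]]
ft_force: [-4.1, 4.9, 5.2]
grip_width: 0.0438
gripper_force: 41.1
```

Request:
arm_command(commands=[0.3, 0, 0, 0, 0, 0, 0, -0.5, 0, 0, 0, 0, 0, 0, -0.5, 0, 0, 0, 0, 0, 0, -0.5, 0, 0, 0, 0, 0, 0, -0.5, 0, 0, -0.06, 0, 0, 0, -0.5, 0, 0, -0.12, 0, 0, 0, -0.5, 0, 0, -0.15, 0, 0, 0, -0.5, 0, 0, -0.15, 0, 0, 0])

```text
time_s: 11.93
position: [0.5285, -0.1583, 0.1765]
tool_rot: [[-0.569, 0.73, 0.379], [0.781, 0.624, -0.028], [-0.257, 0.28, -0.925]]
ft_force: [-0.2, -0.4, 0.3]
grip_width: 0.064
gripper_force: 0.0
```

```bash
python3 - <<'E'
from h import *
st()
go((-25,-120,120))
E
```

```text
t 11.93 head [  1.5  -0.8 125.1] rot [-5.000e-01 -1.000e-01 -1.321e+02] q [-34.  19.  96.  15.  46. -81.] F [-0.1 -0.4  0.3] M [ 0.    0.24 -0.02] w 64.0 0.0
t 11.93 head [  1.5  -0.8 125.1] rot [-5.000e-01 -1.000e-01 -1.321e+02] q [-34.  19.  96.  15.  46. -81.] F [-0.1 -0.4  0.3] M [ 0.    0.24 -0.02] w 64.0 0.0
cmd [-0.142 -0.199  0.011] [4.0e-03 1.0e-03 1.1e+00]
```

Request:
arm_command(commands=[0.1, -0.071, -0.099, 0.01, 0, 0, 0, 0.1, -0.142, -0.198, 0.01, 0, 0, 0, 0.1, -0.142, -0.198, 0.01, 0, 0, 0, 0.1, -0.142, -0.198, 0.01, 0, 0, 0, 0.1, -0.142, -0.198, 0.01, 0, 0, 0])

```text
time_s: 12.35
position: [0.4977, -0.2767, 0.1575]
tool_rot: [[-0.569, 0.733, 0.373], [0.784, 0.621, -0.025], [-0.25, 0.278, -0.927]]
ft_force: [0.1, 0.5, 0.0]
grip_width: 0.0385
gripper_force: 0.0
```

```bash
cat >> h.py <<'E'
import cv2
def look(name,save=None):
    b=optics.get_image('top')['image'][:,:,::-1]; cv2.imwrite(f'pics/{name}.png',b)
    cv2.imwrite(f'pics/{name}c.png',cv2.resize(b[155:300,370:510],None,fx=4.1,fy=4.1,interpolation=cv2.INTER_CUBIC))
    hsv=cv2.cvtColor(np.ascontiguousarray(b),cv2.COLOR_BGR2HSV)
    m=(((hsv[...,0]<8)|(hsv[...,0]>172))&(hsv[...,1]>150)&(hsv[...,2]>70)).astype('uint8')
    n,l,s,c=cv2.connectedComponentsWithStats(m[155:300,370:510])
    for i in range(1,n):
      if s[i,4]>5:
        d=ray(*(c[i]+[370,155]),0.1)-O
        for Z in(20,58):
          k=(Z/1e3-(Hw.T@(O-ho))[2])/(Hw.T@d)[2]; e=Hw.T@(O+k*d-ho)*1e3
          print(i,s[i,4],Z,e.round(1),np.degrees(np.arctan2(-e[1],e[0])).round(1))
E
python3 - <<'E'
from h import *
look('t5')
go((-25,-120,50),np.radians(132))
E
```

```text
1 215 20 [108.3 -72.   20. ] 33.6
1 215 58 [113.7 -64.4  58. ] 29.5
2 45 20 [50.8  3.5 20. ] -3.9
2 45 58 [57.9  8.8 58. ] -8.6
3 43 20 [41.7 29.1 20. ] -34.9
3 43 58 [49.1 33.6 58. ] -34.4
4 55 20 [22.4 46.2 20. ] -64.2
4 55 58 [30.3 50.3 58. ] -58.9
t 12.4 head [ -26.8 -119.4  116.3] rot [ 1.000e-01 -0.000e+00 -1.319e+02] q [-47.  23.  94.  20.  49. -97.] F [-0.5  0.7 -0.7] M [-0.02  0.19  0.03] w 37.9 0.0
cmd [-0.003  0.002  0.133] [-0.    -0.    -0.001]
```

View pics/t5c.png

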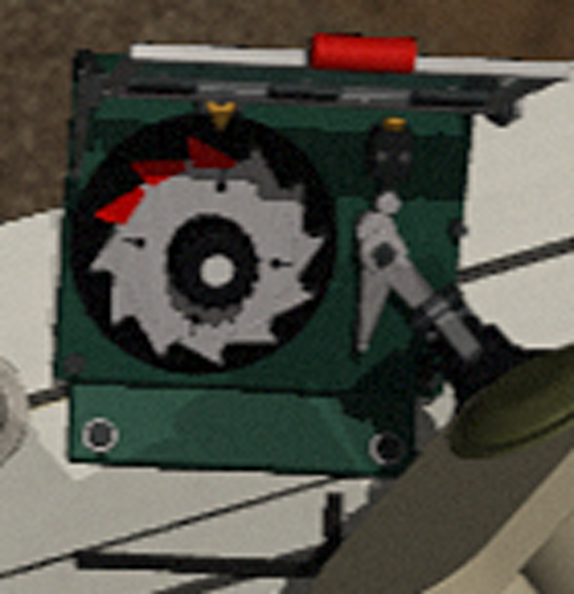

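Tooth 1's steep face at (190,150) lies left of the pointer (220,125), putting the blade at about -0.25. The pawl is off, with the gripper over its post. Throwing it on next.

Request:
arm_command(commands=[0.1, -0.003, 0.002, 0.07, 0, 0, 0, 0.1, -0.003, 0.002, 0.11, 0, 0, 0, 0.1, -0.003, 0.002, 0.13, 0, 0, 0, 0.1, -0.003, 0.002, 0.13, 0, 0, 0, 0.8, -0.003, 0.002, 0.13, 0, 0, 0, 0.8, -0.003, 0.002, 0.13, 0, 0, 0, 0.8, -0.003, 0.002, 0.13, 0, 0, 0, 0.8, -0.003, 0.002, 0.13, 0, 0, 0, 0.8, -0.003, 0.002, 0.13, 0, 0, 0], newtons=25)

```text
time_s: 13.15
position: [0.5234, -0.2775, 0.0999]
tool_rot: [[-0.571, 0.731, 0.374], [0.781, 0.624, -0.026], [-0.252, 0.277, -0.927]]
ft_force: [-5.1, -4.3, -1.7]
grip_width: 0.0152
gripper_force: 25.0
```

```bash
python3 - <<'E'
from h import *
st()
P=lambda t:np.array([5-42*np.cos(t)-2*np.sin(t),-91-42*np.sin(t)+2*np.cos(t)])
a=np.radians(132);T=np.array([[np.cos(a),np.sin(a)],[np.sin(a),-np.cos(a)]])
for t in (.7,.6,.5,.4,.3,.24):print(t,P(t).round(1),(T@(P(t)-P(.8))/500).round(3))
E
```

```text
t 13.15 head [ -24.8 -120.1   53.1] rot [-0.000e+00 -1.000e-01 -1.321e+02] q [-45.  29.  94.  22.  42. -98.] F [-5.1 -4.6  0.2] M [-0.65  1.07  0.01] w 15.2 25.0
0.7 [ -28.4 -116.5] [0.008 0.   ]
0.6 [ -30.8 -113.1] [0.017 0.001]
0.5 [ -32.8 -109.4] [0.025 0.003]
0.4 [ -34.5 -105.5] [0.033 0.006]
0.3 [ -35.7 -101.5] [0.041 0.01 ]
0.24 [-36.3 -99. ] [0.045 0.012]
```

Request:
arm_command(commands=[0.8, 0.008, 0, 0, 0, 0, 0, 0.8, 0.017, 0.001, 0, 0, 0, 0, 0.8, 0.025, 0.003, 0, 0, 0, 0, 0.8, 0.033, 0.006, 0, 0, 0, 0, 0.8, 0.041, 0.01, 0, 0, 0, 0, 0.8, 0.045, 0.012, 0, 0, 0, 0, 0.8, 0.045, 0.012, 0, 0, 0, 0, 0.1, 0.045, 0.012, 0, 0, 0, 0, 0.1, 0.045, 0.012, 0, 0, 0, 0, 0.1, 0.045, 0.012, 0, 0, 0, 0, 0.1, 0.045, 0.012, -0.07, 0, 0, 0, 0.1, 0.045, 0.012, -0.14, 0, 0, 0])

```text
time_s: 14.15
position: [0.4891, -0.2534, 0.1598]
tool_rot: [[-0.572, 0.731, 0.372], [0.782, 0.623, -0.022], [-0.248, 0.278, -0.928]]
ft_force: [0.8, -0.0, 0.2]
grip_width: 0.0383
gripper_force: 0.0
```

```bash
python3 - <<'E'
from h import *
look('t6')
go((0,0.5,120),np.radians(132))
E
```

```text
1 213 20 [108.3 -72.   20. ] 33.6
1 213 58 [113.7 -64.5  58. ] 29.6
2 46 20 [50.8  4.1 20. ] -4.6
2 46 58 [57.9  9.4 58. ] -9.2
3 43 20 [41.7 29.1 20. ] -34.9
3 43 58 [49.1 33.6 58. ] -34.4
4 55 20 [22.3 46.2 20. ] -64.3
4 55 58 [30.2 50.3 58. ] -59.0
t 14.2 head [-32.6 -99.5 128.5] rot [  -0.5   -0.2 -132.2] q [-46.  20.  96.  20.  49. -96.] F [ 5.  -1.5  5.5] M [-0.07  0.02  0.02] w 38.6 0.0
cmd [0.105 0.183 0.016] [0.    0.004 0.001]
```

View pics/t6c.png

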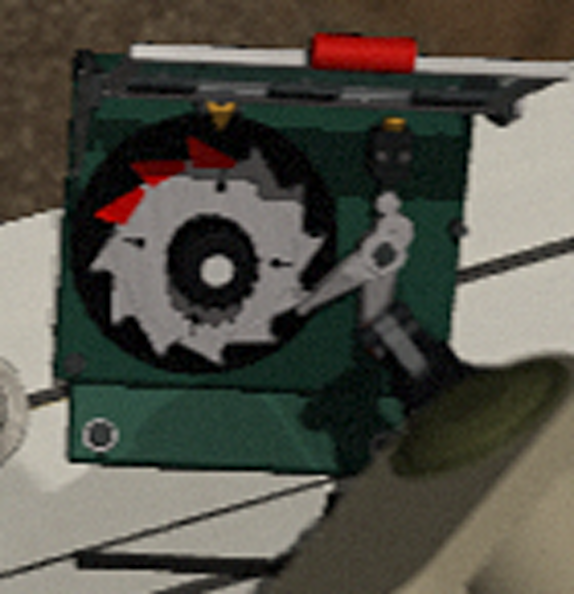

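Pawl on: its tip at (303,310) rests on the blade, teeth left of the pointer. Back to the knob.

Request:
arm_command(commands=[-0.5, 0.052, 0.091, 0.01, 0, 0, 0, -0.5, 0.105, 0.183, 0.016, 0, 0, 0, -0.5, 0.105, 0.183, 0.016, 0, 0, 0, -0.5, 0.105, 0.183, 0.016, 0, 0, 0, -0.5, 0.105, 0.183, 0.016, 0, 0, 0])

```text
time_s: 14.62
position: [0.5299, -0.155, 0.1654]
tool_rot: [[-0.573, 0.729, 0.376], [0.78, 0.626, -0.024], [-0.253, 0.279, -0.926]]
ft_force: [0.4, -0.9, -0.9]
grip_width: 0.0645
gripper_force: 0.0
```

```bash
python3 - <<'E'
from h import *
go((0,1.2,48),np.radians(132))
E
```

```text
t 14.62 head [ -1.6   2.6 114.4] rot [-1.000e-01  0.000e+00 -1.322e+02] q [-33.  20.  97.  15.  45. -81.] F [ 0.1 -0.9 -1. ] M [-0.02  0.19 -0.02] w 64.5 0.0
cmd [-0.004  0.     0.133] [0.001 0.    0.002]
```

Request:
arm_command(commands=[-0.5, -0.004, 0, 0.05, 0, 0, 0, -0.5, -0.004, 0, 0.1, 0, 0, 0, -0.5, -0.004, 0, 0.13, 0, 0, 0, -0.5, -0.004, 0, 0.132, 0, 0, 0, 0.3, -0.004, 0, 0.132, 0, 0, 0, 0.3, -0.004, 0, 0.132, 0, 0, 0, 0.3, -0.004, 0, 0.132, 0, 0, 0, 0.3, -0.004, 0, 0.132, 0, 0, 0, 0.3, -0.004, 0, 0.132, 0, 0, 0], newtons=22)

```text
time_s: 15.37
position: [0.5558, -0.1594, 0.1054]
tool_rot: [[-0.57, 0.73, 0.377], [0.781, 0.623, -0.025], [-0.253, 0.28, -0.926]]
ft_force: [6.6, 3.5, -6.1]
grip_width: 0.0441
gripper_force: 24.8
```

```bash
python3 - <<'E'
from h import *
go((0,1.2,48),np.radians(132))
E
```

```text
t 15.37 head [ 0.1 -0.1 49. ] rot [  -0.2    0.  -132. ] q [-32.  27.  97.  17.  37. -82.] F [ 3.6  4.  -8. ] M [ 0.51 -0.48  0.  ] w 44.1 24.8
cmd [0.002 0.002 0.002] [0.001 0.001 0.   ]
```

Request:
arm_command(commands=[0.3, 0, 0, 0, 0, 0, 0.025, 0.3, 0, 0, 0, 0, 0, 0.05, 0.3, 0, 0, 0, 0, 0, 0.075, 0.3, 0, 0, 0, 0, 0, 0.1, 0.3, 0, 0, 0, 0, 0, 0.125, 0.3, 0, 0, 0, 0, 0, 0.15, 0.3, 0, 0, 0, 0, 0, 0.175, 0.3, 0, 0, 0, 0, 0, 0.2, 0.3, 0, 0, 0, 0, 0, 0.22, 0.3, 0, 0, 0, 0, 0, 0.22])

```text
time_s: 16.2
position: [0.5556, -0.1595, 0.1053]
tool_rot: [[-0.184, 0.908, 0.376], [0.978, 0.209, -0.025], [-0.101, 0.363, -0.926]]
ft_force: [5.5, 1.8, -4.2]
grip_width: 0.0444
gripper_force: 24.9
```

```bash
python3 - <<'E'
from h import *
st(); look('t7')
E
```

```text
t 16.2 head [-0.1 -0.2 48.9] rot [-1.000e-01  0.000e+00 -1.055e+02] q [-32.  27.  97.  17.  37. -56.] F [ 3.4  2.2 -5.9] M [ 0.36 -0.12 -0.11] w 44.4 24.9
1 215 20 [108.2 -72.   20. ] 33.6
1 215 58 [113.7 -64.5  58. ] 29.6
2 28 20 [51.9  4.9 20. ] -5.4
2 28 58 [59.  10.2 58. ] -9.8
3 36 20 [ 47.5 -19.8  20. ] 22.6
3 36 58 [ 54.7 -13.8  58. ] 14.1
4 31 20 [38.4 34.5 20. ] -41.9
4 31 58 [45.9 38.9 58. ] -40.3
5 38 20 [-41.9 -97.1  20. ] 113.3
5 38 58 [-32.1 -88.9  58. ] 109.9
```

Request:
arm_command(commands=[0.3, 0, 0, 0, 0, 0, -0.01, 0.3, 0, 0, 0, 0, 0, -0.02, 0.3, 0, 0, 0, 0, 0, -0.03, 0.3, 0, 0, 0, 0, 0, -0.04, 0.3, 0, 0, 0, 0, 0, -0.05, 0.3, 0, 0, 0, 0, 0, -0.055])

```text
time_s: 16.75
position: [0.5556, -0.1595, 0.1054]
tool_rot: [[-0.29, 0.88, 0.376], [0.946, 0.322, -0.025], [-0.143, 0.349, -0.926]]
ft_force: [6.2, 2.6, -5.9]
grip_width: 0.044
gripper_force: 24.9
```

```bash
python3 - <<'E'
from h import *
st()
E
```

```text
t 16.75 head [-0.1 -0.2 48.9] rot [-1.000e-01  1.000e-01 -1.123e+02] q [-32.  27.  97.  17.  37. -63.] F [ 3.4  3.  -7.7] M [ 0.4  -0.2  -0.12] w 44.0 24.9
```

Request:
arm_command(commands=[0.3, 0, 0, 0, 0, 0, -0.008, 0.3, 0, 0, 0, 0, 0, -0.016])

```text
time_s: 16.92
position: [0.5556, -0.1595, 0.1053]
tool_rot: [[-0.319, 0.87, 0.376], [0.935, 0.354, -0.025], [-0.155, 0.344, -0.926]]
ft_force: [6.5, 2.4, -5.0]
grip_width: 0.0445
gripper_force: 24.9
```

```bash
python3 - <<'E'
from h import *
st(); look('t8')
E
```

```text
t 16.92 head [-0.1 -0.2 48.9] rot [  -0.2    0.  -114.2] q [-32.  27.  97.  17.  37. -65.] F [ 4.   2.8 -7. ] M [ 0.37 -0.21 -0.18] w 44.5 24.9
1 214 20 [108.4 -71.8  20. ] 33.5
1 214 58 [113.8 -64.3  58. ] 29.5
2 28 20 [50.4 12.3 20. ] -13.7
2 28 58 [57.5 17.3 58. ] -16.8
3 40 20 [ 49.3 -12.7  20. ] 14.4
3 40 58 [56.5 -6.9 58. ] 7.0
4 45 20 [34.2 38.2 20. ] -48.2
4 45 58 [41.8 42.5 58. ] -45.5
5 38 20 [-41.4 -96.7  20. ] 113.2
5 38 58 [-31.7 -88.5  58. ] 109.7
```

Request:
arm_command(commands=[0.3, 0, 0, 0, 0, 0, -0.008, 0.3, 0, 0, 0, 0, 0, -0.012])

```text
time_s: 17.13
position: [0.5557, -0.1595, 0.1054]
tool_rot: [[-0.341, 0.862, 0.376], [0.926, 0.377, -0.025], [-0.163, 0.34, -0.926]]
ft_force: [6.7, 2.6, -5.3]
grip_width: 0.0442
gripper_force: 24.9
```

```bash
python3 - <<'E'
from h import *
st()
E
```

```text
t 17.13 head [-0.  -0.2 48.9] rot [  -0.2    0.  -115.6] q [-32.  27.  97.  17.  37. -66.] F [ 4.   3.  -7.4] M [ 0.4  -0.29 -0.14] w 44.2 24.9
```

Request:
arm_command(commands=[0.3, 0, 0, 0, 0, 0, -0.008, 0.3, 0, 0, 0, 0, 0, -0.012])

```text
time_s: 17.3
position: [0.5557, -0.1595, 0.1054]
tool_rot: [[-0.362, 0.853, 0.376], [0.916, 0.4, -0.025], [-0.172, 0.336, -0.926]]
ft_force: [6.9, 3.0, -4.6]
grip_width: 0.0439
gripper_force: 24.9
```

```bash
python3 - <<'E'
from h import *
st(); look('t9')
E
```

```text
t 17.3 head [-0.  -0.2 48.9] rot [  -0.2    0.  -117. ] q [-32.  27.  97.  17.  37. -67.] F [ 4.5  3.5 -6.8] M [ 0.43 -0.3  -0.17] w 43.9 24.9
1 213 20 [108.3 -71.8  20. ] 33.5
1 213 58 [113.7 -64.3  58. ] 29.5
2 37 20 [50.3 -9.6 20. ] 10.8
2 37 58 [57.4 -3.9 58. ] 3.9
3 30 20 [49.7 15.3 20. ] -17.1
3 30 58 [56.8 20.2 58. ] -19.6
4 49 20 [33.  39.3 20. ] -50.0
4 49 58 [40.6 43.6 58. ] -47.1
5 37 20 [-41.5 -96.7  20. ] 113.3
5 37 58 [-31.8 -88.5  58. ] 109.8
```

View pics/t9c.png

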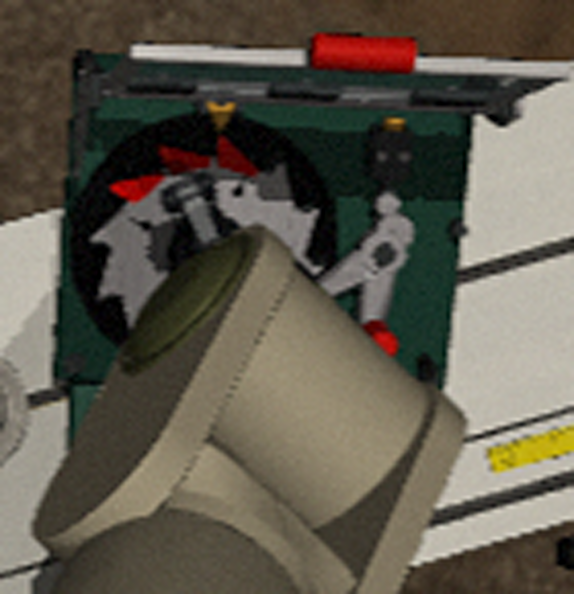

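Tooth 1's steep face is at (217,150), in line with the pointer at x≈220, and the pawl is in. I keep easing until contact shows.

Request:
arm_command(commands=[0.3, 0, 0, 0, 0, 0, -0.005, 0.3, 0, 0, 0, 0, 0, -0.008])

```text
time_s: 17.52
position: [0.5557, -0.1594, 0.1054]
tool_rot: [[-0.376, 0.847, 0.376], [0.909, 0.415, -0.025], [-0.177, 0.333, -0.926]]
ft_force: [6.7, 3.0, -5.4]
grip_width: 0.0441
gripper_force: 24.9
```

```bash
python3 - <<'E'
from h import *
st(); look('t10')
E
```

```text
t 17.52 head [-0.  -0.2 48.9] rot [-2.00e-01  1.00e-01 -1.18e+02] q [-32.  27.  97.  17.  37. -68.] F [ 4.   3.4 -7.4] M [ 0.37 -0.31 -0.17] w 44.1 24.9
1 213 20 [108.3 -71.7  20. ] 33.5
1 213 58 [113.7 -64.2  58. ] 29.4
2 39 20 [50.9 -8.5 20. ] 9.5
2 39 58 [58.  -2.8 58. ] 2.8
3 32 20 [49.6 16.1 20. ] -18.0
3 32 58 [56.7 21.1 58. ] -20.4
4 53 20 [32.  39.9 20. ] -51.2
4 53 58 [39.7 44.1 58. ] -48.0
5 37 20 [-41.2 -96.4  20. ] 113.1
5 37 58 [-31.4 -88.1  58. ] 109.6
```

Request:
arm_command(commands=[0.3, 0, 0, 0, 0, 0, -0.005, 0.3, 0, 0, 0, 0, 0, -0.008])

```text
time_s: 17.73
position: [0.5557, -0.1594, 0.1054]
tool_rot: [[-0.39, 0.84, 0.376], [0.902, 0.43, -0.025], [-0.183, 0.33, -0.926]]
ft_force: [6.6, 1.9, -4.7]
grip_width: 0.0442
gripper_force: 24.9
```

```bash
python3 - <<'E'
from h import *
st(); look('t11')
E
```

```text
t 17.73 head [-0.  -0.2 48.9] rot [-2.000e-01  1.000e-01 -1.189e+02] q [-32.  27.  97.  17.  37. -69.] F [ 4.2  2.3 -6.8] M [ 0.45 -0.27 -0.3 ] w 44.2 24.9
1 215 20 [108.3 -71.8  20. ] 33.5
1 215 58 [113.7 -64.3  58. ] 29.5
2 40 20 [50.3 -9.1 20. ] 10.2
2 40 58 [57.4 -3.4 58. ] 3.4
3 33 20 [49.2 16.9 20. ] -18.9
3 33 58 [56.3 21.8 58. ] -21.2
4 54 20 [31.9 40.2 20. ] -51.6
4 54 58 [39.5 44.4 58. ] -48.4
5 39 20 [-41.7 -96.9  20. ] 113.3
5 39 58 [-31.9 -88.7  58. ] 109.8
```

Request:
arm_command(commands=[0.3, 0, 0, 0, 0, 0, -0.004, 0.3, 0, 0, 0, 0, 0, -0.007])

```text
time_s: 17.95
position: [0.5557, -0.1594, 0.1053]
tool_rot: [[-0.401, 0.835, 0.376], [0.897, 0.442, -0.025], [-0.187, 0.328, -0.926]]
ft_force: [5.4, 1.9, -4.2]
grip_width: 0.0443
gripper_force: 24.9
```

```bash
python3 - <<'E'
from h import *
st(); look('t12')
E
```

```text
t 17.95 head [-0.  -0.2 48.9] rot [-2.000e-01  1.000e-01 -1.197e+02] q [-32.  27.  97.  17.  37. -70.] F [ 3.3  2.3 -5.9] M [ 0.38 -0.25 -0.82] w 44.3 24.9
1 215 20 [108.3 -71.8  20. ] 33.5
1 215 58 [113.7 -64.3  58. ] 29.5
2 40 20 [50.6 -8.3 20. ] 9.3
2 40 58 [57.7 -2.6 58. ] 2.6
3 34 20 [48.8 17.4 20. ] -19.6
3 34 58 [55.9 22.3 58. ] -21.7
4 55 20 [31.8 40.4 20. ] -51.8
4 55 58 [39.4 44.6 58. ] -48.5
5 39 20 [-41.8 -96.6  20. ] 113.4
5 39 58 [-32.  -88.4  58. ] 109.9
```

Seat contact is at tool angle 119.0° (torque rising, about 11 N at the tip). I back off about 1.5° and dwell.

Request:
arm_command(commands=[0.3, 0, 0, 0, 0, 0, 0.012, 0.3, 0, 0, 0, 0, 0, 0.012, 0.3, 0, 0, 0, 0, 0, 0.012, 0.3, 0, 0, 0, 0, 0, 0.012, 0.3, 0, 0, 0, 0, 0, 0.012, 0.3, 0, 0, 0, 0, 0, 0.012, 0.3, 0, 0, 0, 0, 0, 0.012, 0.3, 0, 0, 0, 0, 0, 0.012, 0.3, 0, 0, 0, 0, 0, 0.012, 0.3, 0, 0, 0, 0, 0, 0.012, 0.3, 0, 0, 0, 0, 0, 0.012, 0.3, 0, 0, 0, 0, 0, 0.012])

```text
time_s: 19.0
position: [0.5557, -0.1594, 0.1054]
tool_rot: [[-0.381, 0.844, 0.376], [0.907, 0.421, -0.025], [-0.179, 0.332, -0.926]]
ft_force: [6.6, 2.7, -5.2]
grip_width: 0.0442
gripper_force: 24.9
```

```bash
python3 - <<'E'
from h import *
st()
E
```

```text
t 19.0 head [-0.  -0.2 48.9] rot [  -0.2    0.  -118.3] q [-32.  27.  97.  17.  37. -69.] F [ 4.   3.1 -7.2] M [ 0.4  -0.27 -0.13] w 44.2 24.9
```

Request:
arm_command(commands=[0.3, 0, 0, 0, 0, 0, 0.03, 0.3, 0, 0, 0, 0, 0, 0.06, 0.3, 0, 0, 0, 0, 0, 0.09, 0.3, 0, 0, 0, 0, 0, 0.12, 0.3, 0, 0, 0, 0, 0, 0.15, 0.3, 0, 0, 0, 0, 0, 0.18, 0.3, 0, 0, 0, 0, 0, 0.21, 0.3, 0, 0, 0, 0, 0, 0.24, 0.3, 0, 0, 0, 0, 0, 0.27, 0.3, 0, 0, 0, 0, 0, 0.3, 0.3, 0, 0, 0, 0, 0, 0.325, 0.3, 0, 0, 0, 0, 0, 0.325])

```text
time_s: 20.0
position: [0.5554, -0.1595, 0.1052]
tool_rot: [[0.237, 0.896, 0.376], [0.969, -0.245, -0.025], [0.07, 0.37, -0.926]]
ft_force: [2.5, 2.4, -1.7]
grip_width: 0.0443
gripper_force: 25.1
```

Request:
arm_command(commands=[0.3, 0, 0, 0, 0, 0, 0, 0.3, 0, 0, 0, 0, 0, 0, 0.3, 0, 0, 0, 0, 0, -0.01, 0.3, 0, 0, 0, 0, 0, -0.02, 0.3, 0, 0, 0, 0, 0, -0.03, 0.3, 0, 0, 0, 0, 0, -0.04, 0.3, 0, 0, 0, 0, 0, -0.05, 0.3, 0, 0, 0, 0, 0, -0.06, 0.3, 0, 0, 0, 0, 0, -0.065, 0.3, 0, 0, 0, 0, 0, -0.07])

```text
time_s: 20.83
position: [0.5555, -0.1595, 0.1051]
tool_rot: [[0.099, 0.921, 0.376], [0.995, -0.097, -0.025], [0.013, 0.376, -0.926]]
ft_force: [-1.4, 2.3, 6.0]
grip_width: 0.044
gripper_force: 26.1
```

```bash
python3 - <<'E'
from h import *
st();look('t13')
E
```

```text
t 20.83 head [-0.3 -0.2 48.8] rot [ -0.1   0.  -87.9] q [-32.  27.  97.  17.  37. -38.] F [0.8 2.2 6.2] M [ 0.38  0.19 -0.15] w 44.0 26.1
1 213 20 [108.3 -71.7  20. ] 33.5
1 213 58 [113.7 -64.2  58. ] 29.4
2 13 20 [56.1 -4.9 20. ] 5.0
2 13 58 [63.1  0.7 58. ] -0.6
3 36 20 [48.2 19.3 20. ] -21.8
3 36 58 [55.3 24.1 58. ] -23.5
5 8 20 [ 31.  -38.6  20. ] 51.2
5 8 58 [ 38.6 -32.   58. ] 39.6
6 38 20 [-41.6 -96.6  20. ] 113.3
6 38 58 [-31.9 -88.3  58. ] 109.8
```

Request:
arm_command(commands=[0.3, 0, 0, 0, 0, 0, -0.004, 0.3, 0, 0, 0, 0, 0, -0.009, 0.3, 0, 0, 0, 0, 0, -0.009])

```text
time_s: 21.13
position: [0.5555, -0.1595, 0.1052]
tool_rot: [[0.082, 0.923, 0.376], [0.997, -0.078, -0.025], [0.006, 0.377, -0.926]]
ft_force: [-1.5, 2.7, 6.8]
grip_width: 0.0438
gripper_force: 26.1
```

```bash
python3 - <<'E'
from h import *
st()
E
```

```text
t 21.13 head [-0.3 -0.2 48.8] rot [ -0.1   0.  -88.9] q [-32.  27.  97.  17.  37. -39.] F [1.  2.6 6.9] M [ 0.35  0.11 -0.26] w 43.8 26.1
```

Seated as predicted (88.9°, torque just rising). Dwell, then on to tooth 3.

Request:
arm_command(commands=[0.3, 0, 0, 0, 0, 0, 0.003, 0.3, 0, 0, 0, 0, 0, 0.003, 0.3, 0, 0, 0, 0, 0, 0.003, 0.3, 0, 0, 0, 0, 0, 0.003, 0.3, 0, 0, 0, 0, 0, 0.003, 0.3, 0, 0, 0, 0, 0, 0.003, 0.3, 0, 0, 0, 0, 0, 0.003, 0.3, 0, 0, 0, 0, 0, 0.003, 0.3, 0, 0, 0, 0, 0, 0.003, 0.3, 0, 0, 0, 0, 0, 0.003, 0.3, 0, 0, 0, 0, 0, 0.003, 0.3, 0, 0, 0, 0, 0, 0.003])

```text
time_s: 22.13
position: [0.5555, -0.1595, 0.1052]
tool_rot: [[0.088, 0.923, 0.376], [0.996, -0.085, -0.025], [0.008, 0.376, -0.926]]
ft_force: [-0.8, 1.6, 6.4]
grip_width: 0.0441
gripper_force: 26.1
```

Request:
arm_command(commands=[0.3, 0, 0, 0, 0, 0, 0.03, 0.3, 0, 0, 0, 0, 0, 0.06, 0.3, 0, 0, 0, 0, 0, 0.09, 0.3, 0, 0, 0, 0, 0, 0.12, 0.3, 0, 0, 0, 0, 0, 0.15, 0.3, 0, 0, 0, 0, 0, 0.18, 0.3, 0, 0, 0, 0, 0, 0.21, 0.3, 0, 0, 0, 0, 0, 0.24, 0.3, 0, 0, 0, 0, 0, 0.27, 0.3, 0, 0, 0, 0, 0, 0.3, 0.3, 0, 0, 0, 0, 0, 0.325, 0.3, 0, 0, 0, 0, 0, 0.325])

```text
time_s: 23.13
position: [0.5552, -0.1593, 0.105]
tool_rot: [[0.651, 0.66, 0.375], [0.719, -0.694, -0.025], [0.244, 0.286, -0.927]]
ft_force: [-4.3, 3.0, 7.3]
grip_width: 0.0445
gripper_force: 26.2
```

Request:
arm_command(commands=[0.3, 0, 0, 0, 0, 0, 0, 0.3, 0, 0, 0, 0, 0, 0, 0.3, 0, 0, 0, 0, 0, -0.01, 0.3, 0, 0, 0, 0, 0, -0.02, 0.3, 0, 0, 0, 0, 0, -0.03, 0.3, 0, 0, 0, 0, 0, -0.04, 0.3, 0, 0, 0, 0, 0, -0.05, 0.3, 0, 0, 0, 0, 0, -0.06, 0.3, 0, 0, 0, 0, 0, -0.065, 0.3, 0, 0, 0, 0, 0, -0.07])

```text
time_s: 23.97
position: [0.5552, -0.1594, 0.1051]
tool_rot: [[0.545, 0.75, 0.375], [0.815, -0.58, -0.025], [0.199, 0.319, -0.927]]
ft_force: [-3.8, 2.5, 7.0]
grip_width: 0.0444
gripper_force: 26.2
```

```bash
python3 - <<'E'
from h import *
st();look('t14')
E
```

```text
t 23.97 head [-0.6 -0.1 48.8] rot [ -0.1   0.  -58. ] q [-32.  27.  97.  17.  37.  -8.] F [-1.1  2.2  8. ] M [ 0.41  0.32 -0.17] w 44.4 26.2
1 213 20 [108.4 -71.8  20. ] 33.5
1 213 58 [113.8 -64.2  58. ] 29.4
2 39 20 [50.9 -8.5 20. ] 9.5
2 39 58 [58.  -2.8 58. ] 2.8
3 9 20 [ 47.1 -32.1  20. ] 34.3
3 9 58 [ 54.3 -25.8  58. ] 25.4
5 38 20 [-41.9 -96.8  20. ] 113.4
5 38 58 [-32.1 -88.5  58. ] 109.9
```

Request:
arm_command(commands=[0.3, 0, 0, 0, 0, 0, -0.004, 0.3, 0, 0, 0, 0, 0, -0.006, 0.3, 0, 0, 0, 0, 0, -0.006, 0.3, 0, 0, 0, 0, 0, -0.006, 0.3, 0, 0, 0, 0, 0, -0.006, 0.3, 0, 0, 0, 0, 0, -0.006, 0.3, 0, 0, 0, 0, 0, -0.006, 0.3, 0, 0, 0, 0, 0, -0.006, 0.3, 0, 0, 0, 0, 0, -0.006, 0.3, 0, 0, 0, 0, 0, -0.006, 0.3, 0, 0, 0, 0, 0, -0.006, 0.3, 0, 0, 0, 0, 0, -0.006])

```text
time_s: 25.02
position: [0.5552, -0.1594, 0.105]
tool_rot: [[0.536, 0.756, 0.375], [0.821, -0.57, -0.025], [0.195, 0.322, -0.927]]
ft_force: [-3.0, 1.5, 6.7]
grip_width: 0.0443
gripper_force: 26.2
```

Request:
arm_command(commands=[-0.4, 0, 0, 0, 0, 0, 0, -0.4, 0, 0, 0, 0, 0, 0, -0.4, 0, 0, 0, 0, 0, 0, -0.4, 0, 0, 0, 0, 0, 0, -0.4, 0, 0, -0.04, 0, 0, 0, -0.4, 0, 0, -0.1, 0, 0, 0, -0.4, 0, 0, -0.16, 0, 0, 0, -0.4, 0, 0, -0.16, 0, 0, 0, -0.4, 0, 0, -0.16, 0, 0, 0])

```text
time_s: 25.77
position: [0.5254, -0.1576, 0.1795]
tool_rot: [[0.537, 0.755, 0.376], [0.821, -0.571, -0.026], [0.195, 0.323, -0.926]]
ft_force: [-0.1, 0.7, -0.9]
grip_width: 0.0598
gripper_force: 0.0
```

```bash
python3 - <<'E'
from h import *
go((-55,-30,280),0); look('t15')
E
```

```text
t 25.77 head [ -0.3  -0.3 129. ] rot [ -0.2   0.1 -58.6] q [-34.  18.  96.  15.  47.  -7.] F [-0.5  0.7 -0.8] M [0.02 0.23 0.01] w 59.8 0.0
cmd [-0.108 -0.062 -0.302] [ 0.001 -0.001  0.489]
1 215 20 [108.2 -72.   20. ] 33.6
1 215 58 [113.7 -64.5  58. ] 29.6
2 39 20 [50.5 -9.  20. ] 10.1
2 39 58 [57.6 -3.3 58. ] 3.3
3 28 20 [ 41.5 -32.   20. ] 37.7
3 28 58 [ 48.9 -25.7  58. ] 27.7
8 51 20 [-43.5 -96.   20. ] 114.4
8 51 58 [-33.7 -87.8  58. ] 111.0
```

Request:
arm_command(commands=[-0.5, -0.05, -0.03, -0.15, 0, 0, 0.06, -0.5, -0.108, -0.062, -0.22, 0, 0, 0.12, -0.5, -0.108, -0.062, -0.302, 0, 0, 0.18, -0.5, -0.108, -0.062, -0.302, 0, 0, 0.24, -0.5, -0.108, -0.062, -0.302, 0, 0, 0.3, -0.5, -0.108, -0.062, -0.302, 0, 0, 0.36, -0.5, -0.108, -0.062, -0.302, 0, 0, 0.42, -0.5, -0.108, -0.062, -0.302, 0, 0, 0.489, -0.5, -0.108, -0.062, -0.302, 0, 0, 0.489, -0.5, -0.108, -0.062, -0.302, 0, 0, 0.489, -0.5, -0.108, -0.062, -0.302, 0, 0, 0.489])

```text
time_s: 26.73
position: [0.4165, -0.1802, 0.2971]
tool_rot: [[0.926, -0.063, 0.373], [-0.058, -0.998, -0.024], [0.374, -0.0, -0.927]]
ft_force: [-0.4, 0.4, 0.5]
grip_width: 0.0638
gripper_force: 0.0
```

```bash
python3 - <<'E'
from h import *
look('t16'); go((152,-30.7,280),0)
E
```

```text
1 215 20 [108.3 -72.   20. ] 33.6
1 215 58 [113.7 -64.4  58. ] 29.5
2 42 20 [50.3 -8.7 20. ] 9.8
2 42 58 [57.4 -3.  58. ] 3.0
3 36 20 [ 40.1 -32.7  20. ] 39.2
3 36 58 [ 47.5 -26.3  58. ] 29.0
4 56 20 [ 17.8 -49.4  20. ] 70.1
4 56 58 [ 25.9 -42.5  58. ] 58.7
5 57 20 [-43.5 -95.6  20. ] 114.5
5 57 58 [-33.7 -87.4  58. ] 111.1
t 26.78 head [-55.6 -29.9 278.4] rot [ 0.  -0.  -0.1] q [-47.   2.  96.  16.  67.  43.] F [ 0.9  0.4 -0.2] M [ 0.02  0.12 -0.03] w 63.8 0.0
cmd [ 0.415  0.002 -0.004] [-0.     0.     0.001]
```

View pics/t16c.png

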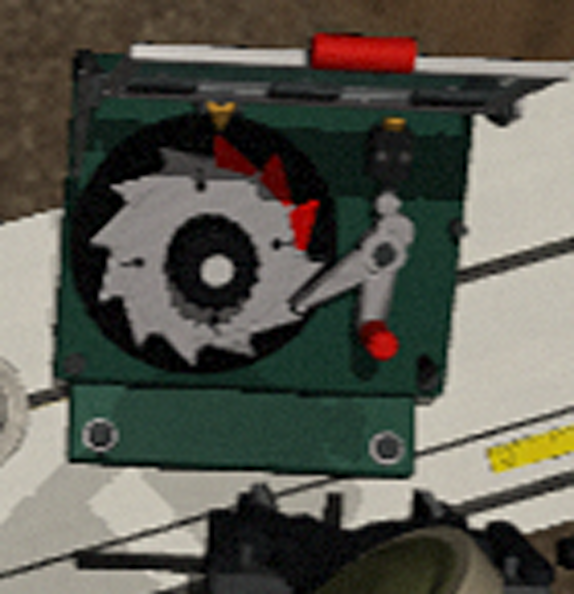

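The third red tooth's steep face (217,150) stands at the pointer with the pawl in the gullet (tip at (298,305)). Now the shield.

Request:
arm_command(commands=[-0.5, 0.08, 0.002, -0.004, 0, 0, 0, -0.5, 0.16, 0.002, -0.004, 0, 0, 0, -0.5, 0.24, 0.002, -0.004, 0, 0, 0, -0.5, 0.32, 0.002, -0.004, 0, 0, 0, -0.5, 0.39, 0.002, -0.004, 0, 0, 0, -0.5, 0.415, 0.002, -0.004, 0, 0, 0, -0.5, 0.415, 0.002, -0.004, 0, 0, 0, -0.5, 0.415, 0.002, 0.05, 0, 0, 0, -0.5, 0.415, 0.002, 0.09, 0, 0, 0, -0.5, 0.415, 0.002, 0.122, 0, 0, 0, -0.5, 0.415, 0.002, 0.122, 0, 0, 0])

```text
time_s: 27.7
position: [0.63, -0.1951, 0.3146]
tool_rot: [[0.927, -0.065, 0.368], [-0.062, -0.998, -0.021], [0.369, -0.003, -0.93]]
ft_force: [-0.1, -0.6, -2.0]
grip_width: 0.0639
gripper_force: 0.0
```

Request:
arm_command(commands=[0.2, 0, 0, 0, 0, 0, 0, 0.2, 0, 0, 0, 0, 0, 0, 0.2, 0, 0, 0, 0, 0, 0, 0.2, 0, 0, 0, 0, 0, 0, 0.2, 0, 0, 0, 0, 0, 0], newtons=40)

```text
time_s: 28.12
position: [0.6309, -0.1951, 0.3204]
tool_rot: [[0.924, -0.066, 0.376], [-0.061, -0.998, -0.025], [0.377, -0.0, -0.926]]
ft_force: [-2.3, 5.3, 3.9]
grip_width: 0.0418
gripper_force: 40.4
```

```bash
python3 - <<'E'
from h import *
st()
for t in np.arange(1.85,.76,-.1): 
    d=grip(t)-grip(1.95); print(round(t,2),(d[[0,2]]*[1,-1]/500).round(3))
d=grip(.785)-grip(1.95); print((d[[0,2]]*[1,-1]/500).round(3),grip(.785))
E
```

```text
t 28.12 head [152.3 -30.8 219.3] rot [-0.   0.1  0. ] q [-31.  23.  65.  10.  73.  61.] F [-1.   5.2  4.6] M [ 0.75  0.33 -0.02] w 41.8 40.4
1.85 [-0.029 -0.01 ]
1.75 [-0.059 -0.017]
1.65 [-0.09  -0.021]
1.55 [-0.12  -0.022]
1.45 [-0.151 -0.02 ]
1.35 [-0.181 -0.014]
1.25 [-0.211 -0.006]
1.15 [-0.24   0.005]
1.05 [-0.267  0.019]
0.95 [-0.293  0.036]
0.85 [-0.317  0.055]
[-0.332  0.068] [-14.93779345 -31.         180.85107789]
```

Request:
arm_command(commands=[0.2, -0.029, 0, -0.01, 0, 0, 0, 0.2, -0.059, 0, -0.017, 0, 0, 0, 0.2, -0.09, 0, -0.021, 0, 0, 0, 0.2, -0.12, 0, -0.022, 0, 0, 0, 0.2, -0.151, 0, -0.02, 0, 0, 0, 0.2, -0.181, 0, -0.014, 0, 0, 0, 0.2, -0.211, 0, -0.006, 0, 0, 0, 0.2, -0.24, 0, 0.005, 0, 0, 0, 0.2, -0.267, 0, 0.019, 0, 0, 0, 0.2, -0.293, 0, 0.036, 0, 0, 0, 0.2, -0.293, 0, 0.036, 0, 0, 0])

```text
time_s: 29.03
position: [0.4994, -0.1862, 0.2473]
tool_rot: [[0.926, -0.065, 0.371], [-0.06, -0.998, -0.025], [0.372, 0.001, -0.928]]
ft_force: [-20.3, 6.5, 15.6]
grip_width: 0.0417
gripper_force: 99.0
```

```bash
python3 - <<'E'
from h import *
p,R=st(); h=Hw.T@(p-ho)*1e3
print('angle',np.arctan2(h[2]-72,94-h[0]),np.hypot(h[2]-72,94-h[0]))
for t in(.87,.785): 
    d=grip(t)-h; print((d[[0,2]]*[1,-1]/500).round(3))
E
```

```text
t 29.03 head [  2.7 -30.5 200.9] rot [-0.  -0.2 -0. ] q [-39.  13.  91.  14.  59.  49.] F [-13.4   5.2  22.2] M [0.95 1.93 0.94] w 41.7 99.0
angle 0.9547974206397065 157.98217432433555
[-0.016  0.022]
[-0.035  0.04 ]
```

Request:
arm_command(commands=[0.2, -0.008, 0, 0.012, 0, 0, 0, 0.2, -0.016, 0, 0.022, 0, 0, 0, 0.2, -0.026, 0, 0.031, 0, 0, 0, 0.2, -0.035, 0, 0.04, 0, 0, 0, 0.2, -0.035, 0, 0.04, 0, 0, 0, 0.2, -0.035, 0, 0.04, 0, 0, 0])

```text
time_s: 29.53
position: [0.4894, -0.1854, 0.2218]
tool_rot: [[0.928, -0.065, 0.366], [-0.06, -0.998, -0.023], [0.367, -0.0, -0.93]]
ft_force: [-36.5, 3.4, 15.3]
grip_width: 0.0414
gripper_force: 104.9
```

```bash
python3 - <<'E'
from h import *
p,R=st(); h=Hw.T@(p-ho)*1e3
print('angle',np.arctan2(h[2]-72,94-h[0]),np.hypot(h[2]-72,94-h[0]))
E
```

```text
t 29.53 head [-16.1 -30.4 181.1] rot [ 0.  -0.5 -0. ] q [-40.  13.  95.  15.  55.  47.] F [-28.2   1.   28. ] M [0.29 3.99 0.08] w 41.4 104.9
angle 0.7806344483906429 154.96920257334602
```

Request:
arm_command(commands=[0.2, -0.004, 0, -0.004, 0, 0, 0, 0.2, -0.007, 0, -0.007, 0, 0, 0, 0.2, -0.007, 0, -0.007, 0, 0, 0])

```text
time_s: 29.78
position: [0.4902, -0.1856, 0.2254]
tool_rot: [[0.923, -0.066, 0.379], [-0.062, -0.998, -0.024], [0.379, -0.001, -0.925]]
ft_force: [9.0, 7.1, 0.1]
grip_width: 0.0415
gripper_force: 101.6
```

```bash
python3 - <<'E'
from h import *
p,R=st(); h=Hw.T@(p-ho)*1e3
print('angle',np.arctan2(h[2]-72,94-h[0]),np.hypot(h[2]-72,94-h[0]))
for n in('top','scene'):cv2.imwrite(f'pics/{n}17.png',optics.get_image(n)['image'][:,:,::-1])
E
```

```text
t 29.78 head [-14.  -30.6 184.1] rot [0.  0.3 0.1] q [-40.  13.  95.  16.  55.  47.] F [ 8.   7.7 -3.1] M [ 1.51 -1.35  0.23] w 41.5 101.6
angle 0.8037942972132841 155.63091895968122
```

Request:
arm_command(commands=[-0.1, 0, 0, 0, 0, 0, 0, -0.5, 0, 0, 0, 0, 0, 0, -0.5, 0, 0, 0, 0, 0, 0, -0.5, 0, 0, 0, 0, 0, 0, -0.5, 0, 0, 0, 0, 0, 0, -0.5, 0, 0, -0.05, 0, 0, 0, -0.5, 0, 0, -0.1, 0, 0, 0, -0.5, -0.06, 0, -0.15, 0, 0, 0, -0.5, -0.14, 0, -0.15, 0, 0, 0, -0.5, -0.22, 0, -0.15, 0, 0, 0, -0.5, -0.22, 0, -0.15, 0, 0, 0])

```text
time_s: 30.8
position: [0.3539, -0.1746, 0.2491]
tool_rot: [[0.927, -0.069, 0.369], [-0.066, -0.998, -0.02], [0.37, -0.006, -0.929]]
ft_force: [0.8, -0.2, 0.0]
grip_width: 0.0638
gripper_force: 0.0
```

```bash
python3 - <<'E'
from h import *
st(); look('t18')
for t in(.65,.7,.75,.8,.85,.9): print(t,cpx(hp(grip(t))))
a=optics.get_image('scene')['image'][:,:,::-1]; b=cv2.imread('pics/t18.png')
f=lambda x:cv2.resize(x,(390,450),interpolation=cv2.INTER_CUBIC)
cv2.imwrite('pics/s18.png',np.hstack([f(a[190:350,340:480]),f(b[150:310,370:510])]))
hsv=cv2.cvtColor(b,cv2.COLOR_BGR2HSV)
m=(((hsv[...,0]<8)|(hsv[...,0]>172))&(hsv[...,1]>150)&(hsv[...,2]>70)).astype('uint8')
n,l,s,c=cv2.connectedComponentsWithStats(m[155:300,370:510])
print([(s[i,4],(c[i]*4.1+2).round(0)) for i in range(1,n) if s[i,4]>20])
E
```

```text
t 30.8 head [-131.8  -28.4  257.3] rot [ 0.2 -0.3  0.3] q [-54.  -2. 108.  19.  61.  32.] F [ 0.7 -0.1 -0.3] M [ 0.02  0.24 -0.  ] w 63.8 0.0
1 27 20 [-46.4 -97.3  20. ] 115.5
1 27 58 [-36.5 -89.1  58. ] 112.3
2 181 20 [-60.5 -62.7  20. ] 134.0
2 181 58 [-50.1 -55.4  58. ] 132.1
0.65 [306. 384.]
0.7 [309. 378.]
0.75 [312. 370.]
0.8 [315. 362.]
0.85 [318. 354.]
0.9 [321. 344.]
[(np.int32(27), array([384., 346.])), (np.int32(181), array([316., 369.]))]
```

View pics/s18.png

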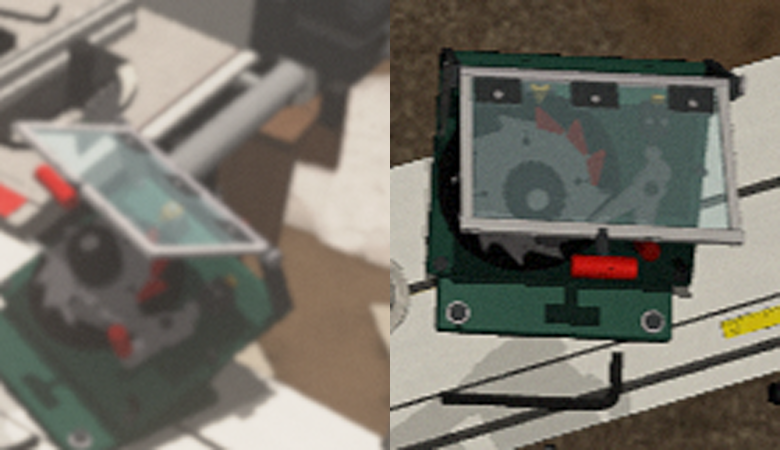

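The shield stands at about 0.77 rad (grip at (316,369) in the measured crop). The third red tooth is still at the pointer and the arm is clear, so I hand in.

```bash
python3 -c "
from rig import env
print(env.close_job())"
```

```text
the job is handed in; nothing more can be done
None
```

The job is handed in. All three red teeth were taken through in turn. The third stands at the pointer with the pawl in behind it, and the shield is at about 0.77 rad (45° is 0.785). No verdict was returned, and I did not separately measure whether the tools had shifted.

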